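# Turn the display stand to bring the gold tin to the front

## Robot

A 6-joint arm with a two-finger parallel gripper is mounted at the origin on a cart in front of the work surface, level with it; the furniture and walls round the work are solid. World frame = base frame: x ahead of the robot, y to its left, z up, the work surface at z = 0. Lengths are in m, angles in rad, forces in N, time in s.
With the tool pointing down it reaches from about 0.25 to 0.8 m from the base axis. Payload 3.9 kg.
Tool frame: the origin (TCP) lies between the finger pads; the fingertips stand ctrl.tip_extent ahead of it and the grasp point (between the pads) lies 6 mm ahead of it (ctrl.tip_extent is the distance from the TCP to the fingertips, in m); z points along the fingers, y is the direction in which the jaws open and shut (so a half turn about z gives the same grasp; the last joint's range is limited). The gripper opens to 85 mm and grips with 20 to 120 N. Pads are 22 mm wide; open, the fingers measure 114 mm over their backs; the gripper's body (76 mm by 85 mm) begins 54 mm behind the grasp point. The pads swing forward as they close: fully open they stand 13 mm farther back than shut.
Start: joints at [1.119, 0.26, -0.138, 1.173, 0, 1.571], TCP at [0.229, 0.472, 0.234] pointing down, gripper open.
Joint ranges: [-2.78, 2.78], [-0.83, 1.72], [-1.28, 1.37], [-1.9, 2.12], [-1.57, 1.48], [-3.14, 3.14]. Speed limits (rad/s): [2.57, 2.57, 3.14, 3.14, 3.14, 3.14].

## Interface

Orientations are given as a rotation vector (axis times angle).
In Python, from rig import telemetry, viewer, close_job, ctrl gives the robot as it stands. The module is installed in compiled form; this text tells all that it offers.
- The arm moves only by the tool servo_tool, never from a script. Its argument "rows" is one flat list of numbers, 7 for each row, row after row: the shift along the tool's x, y, z in units of 30 mm (1.0 is 30 mm), then the turn, a rotation vector about the tool's x, y, z in units of 5 degrees (1.0 is 5 degrees), then the closure in counts, from 0 (fully open) to 255 (shut). A call has 1 to 8 rows; each row shifts and turns the commanded pose from where the row before left it, along the tool's axes as they then stand; what a row does not reach is not made up. A row lasts 1/8 s, in which the tool goes at most 62.5 mm and 10.7 degrees, less where a joint would pass 70% of its speed; a pose out of reach is approached as far as the arm can. A call is refused whole if a number of a shift passes 1 or a number of a turn 1, either way. A call with a gripper value outside its range is refused whole. The fingers move at their own pace and stop on an object; the grip force is fixed at half the most. Time passes only in rows, so rows that do not move let the fingers close. It gives the time, the measured TCP pose, the force and the opening at its end, in the units of the state.
- telemetry.get_state(): the state, without advancing time (a new reading comes with each control period).
- viewer.camera(name): name is "scene" or "side" or "wrist"; returns the picture (420x560x3 uint8, red, green, blue); there is no depth.
- viewer.calibration(name): a dict with "fov_y" (degrees; the focal length in pixels is half the picture's height over the tangent of half this angle, whatever the lens; pixels are square), "cx", "cy" (the principal point, pixels), "R" (3x3) and "t" (3): a world point X has camera coordinates R X + t; the wrist camera has in their place "hand_eye" (4x4, takes a point from camera to tool coordinates, whose origin is the TCP and whose axes are the flange's). Camera axes: x right, y down, z forward; pixel columns grow to the right and rows downward; lengths in m; the calibration is good to about 2 mm. A picture is of the moment at which its call begins: read the wrist's pose just before it. calibration takes no time and is no camera call.
- close_job(): hands the job in, once; it reports no verdict.
The state is a dict: "t": time; "joints": joint angles; "qvel": joint speeds; "joint_torque": joint torques, N m; "tool_pos": TCP position; "eef_rot": TCP orientation; "contact_force": force on the tool from outside, world axes, zero at the start; "moment": the same for the moment, N m; "finger_gap": opening from 0.0 (shut) to 1.0 (fully open).
Only numpy, scipy, OpenCV 4.12 (cv2) and the standard library are available. Lean on these libraries where they do the work, as an engineer would, in place of code of your own. Each camera call takes 0.05 s, during which the arm holds its last target. There are 200 camera calls.

## Task

Turn the round display stand by pushing at its rim or at the brass knobs on its edge, until the gold tin stands squarely at the brass pointer that marks the front, and leave it standing there at rest. Push only the stand: do not touch, lift or tip the three tins and the jar that ride on it, and leave everything round it where it is.

Things in the scene. Friction and masses are not known exactly. Their poses are not given: they have to be found in the camera images.
- hub (a point): Centre of the upper face of the turntable, a white round plate 276 mm across, 18 mm thick, its upper face 40 mm above the counter. The frame turns with the plate. Four brass seat rings on it (inner diameter 74 mm, 4 mm high) have their centres 68 mm from this point at 45, 135, 225 and 315 degrees from x; one of the goods stands in each. A brass boss 9 mm high covers the centre.
- knob_0 (a point): Middle, 18 mm above the plate, of one of six like upright brass knobs on the edge of the plate, 126 mm from its axis, at 0, 60, 120, 180, 240 and 300 degrees from the x axis of hub (this one at 0). Each is a round post 12 mm thick (15 mm at its head) that rises 35 mm above the plate. They turn with it.
- turntable (a joint): Angle of the turntable on its fixed foot, rad, growing anticlockwise seen from above; it turns about the vertical axis through hub, either way. About 1.2 N at a knob moves it, and it stays where it is left. Stops are far away at -12.6 and 12.6.
- front_place (a point): Point that does not turn, level with the upper face of the plate (40 mm above the counter), 68 mm from the axis in the direction of the brass pointer: the spot over which the gold tin shall stand.
- pointer_tip (a point): Tip of the flat brass pointer, which is fixed to the foot of the stand, lies on the counter (7 mm high, 30 mm wide) and sticks out 32 mm past the edge of the plate; tip 170 mm from the axis. It marks the front and does not turn.
- gold_tin_mid (a point): Centre (half-way up) of the gold round tin, 65 mm in diameter, 36 mm high, loose in a seat ring on the turntable; z up.
- red_tin_mid (a point): Centre (half-way up) of the dark red round tin, 69 mm in diameter, 42 mm high, loose in a seat ring on the turntable; z up.
- green_tin_mid (a point): Centre (half-way up) of the dark green round tin, 69 mm in diameter, 42 mm high, loose in a seat ring on the turntable; z up.
- white_lid_jar_mid (a point): Centre (half-way up) of the small jar of brown cream with a white lid, 50 mm in diameter, 60 mm high, loose in a seat ring on the turntable; z up.
- bell: Bystander on the counter: service bell, white dome on a black foot, 80 mm in diameter, 58 mm high; origin at the centre of its underside.
- purple_jar: Bystander on the counter: jam jar with purple lid, 62 mm in diameter, 82 mm high; origin at the centre of its underside.
- honey: Bystander on the counter: honey jar with gold lid, 54 mm in diameter, 75 mm high; origin at the centre of its underside.
Not all that is in view belongs to the job. What is shaped like the part that bears green_tin_mid but blue or orange is not meant. Of the things that look like the part that bears red_tin_mid, the larger one is meant.

How it is judged:
By the outcome, as a careful person would: the job done as asked, in the order asked, and still so for the second after the job is handed in, with the robot touching nothing.
It also fails if it takes over 61 s, if anything falls off the work surface, if the arm or the gripper's body presses on something with over 40 N, if the wrist force passes 120 N, or if a joint passes its speed limit or range.

## Working session

There is one attempt and no reset: what is moved stays moved. The work goes in short steps, Python scripts to look and compute and a tool call to move; the robot and the scene stay as the last step left them, time stands still between calls to the robot, and variables do not carry over. Pictures are saved under pics/ and viewed, about 8 in all and at most 12, crops included, and the job is handed in when it is done.

Besides the shell and the picture viewer there is one more tool, called after "Request:" by a JSON object that holds its "method" and its "body", one argument or row to a line. servo_tool: Moves the arm, as the interface text tells. Its arguments: {"type":"object","properties":{"rows":{"type":"array"}},"required":["rows"]}

```bash
mkdir -p pics; cat > h.py <<'E'
import numpy as np,cv2
from rig import telemetry,viewer,close_job,ctrl
def snap(n,f):
    im=viewer.camera(n);cv2.imwrite(f'pics/{f}.png',im[:,:,::-1].copy());return im
def K(c): 
    f=210/np.tan(np.radians(c['fov_y'])/2);return f
def proj(n,X):
    c=viewer.calibration(n);p=np.atleast_2d(X)@np.array(c['R']).T+np.array(c['t']);f=K(c)
    return np.c_[c['cx']+f*p[:,0]/p[:,2],c['cy']+f*p[:,1]/p[:,2]]
def ray(n,uv):
    c=viewer.calibration(n);f=K(c);R=np.array(c['R']);o=-R.T@np.array(c['t'])
    return o,R.T@np.array([(uv[0]-c['cx'])/f,(uv[1]-c['cy'])/f,1])
def onz(n,uv,z):
    o,d=ray(n,uv);return o+d*(z-o[2])/d[2]
E
python3 - <<'E'
from h import *
a=snap('scene','s0');b=snap('side','d0')
print(telemetry.get_state(),ctrl.tip_extent)
for n in('scene','side','wrist'):print(n,viewer.calibration(n))
E
```

```text
{'t': 0.1, 'joints': array([ 1.11901044e+00,  2.60612449e-01, -1.39246830e-01,  1.17273123e+00,
       -1.71917367e-05,  1.57083518e+00]), 'qvel': array([-0.0009518 , -0.00295061,  0.0024381 ,  0.00047947, -0.00037489,
        0.00025006]), 'joint_torque': array([-9.42394727e-04, -4.06509626e+01,  2.54527026e+01,  1.00349926e-02,
       -5.00499588e-07, -1.12828215e-05]), 'tool_pos': array([0.22893332, 0.47176248, 0.23364868]), 'eef_rot': array([-7.03616505e-01, -3.06138879e+00,  2.75241626e-03]), 'contact_force': array([0.33138116, 0.14569307, 0.42831024]), 'moment': array([ 0.01136848, -0.05721869, -0.00153397]), 'finger_gap': 1.000144302371725} 0.025
scene {'fov_y': 43.80697160778405, 'cx': 280.4169724393676, 'cy': 211.81425471268838, 'R': array([[ 0.59314096, -0.80505704, -0.00818261],
       [-0.54637038, -0.39504229, -0.73852623],
       [ 0.59132327,  0.44252089, -0.67417509]]), 't': array([-0.5387411 ,  0.18823602,  1.28910131])}
side {'fov_y': 52.742359638785196, 'cx': 276.6156854691305, 'cy': 203.83910296733603, 'R': array([[-0.905957  , -0.42323863,  0.0105344 ],
       [-0.20571365,  0.41831707, -0.88469923],
       [ 0.37003217, -0.80366653, -0.46604325]]), 't': array([0.32752732, 0.28118902, 0.48054569])}
wrist {'fov_y': 65.82398414627401, 'cx': 274.7130656440842, 'cy': 212.70667277309542, 'hand_eye': array([[-4.10492225e-04, -9.64052972e-01, -2.65709801e-01,
         6.72009095e-02],
       [ 9.99999915e-01, -3.89138847e-04, -1.33008748e-04,
         6.70028626e-04],
       [ 2.48294731e-05, -2.65709833e-01,  9.64053050e-01,
        -1.39805719e-01],
       [ 0.00000000e+00,  0.00000000e+00,  0.00000000e+00,
         1.00000000e+00]])}
```

View pics/s0.png

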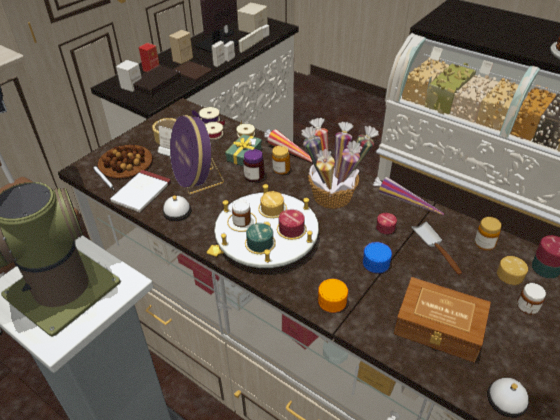

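View pics/d0.png

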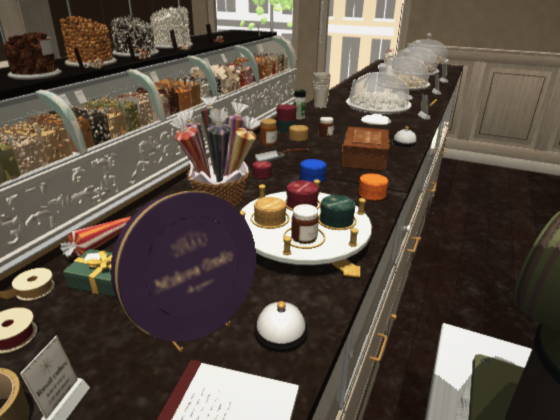

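The scene view shows the stand near (267,228) with gold at the back (271,203), red at (291,222), green at (260,237), the jar at (241,213) and the pointer at (215,250). The side view shows the pointer at (348,269). I'll enlarge both.

```bash
python3 - <<'E'
from h import *
a=cv2.imread('pics/s0.png')[175:285,195:335];b=cv2.imread('pics/d0.png')[170:290,230:380]
a=cv2.resize(a,(700,550),interpolation=cv2.INTER_CUBIC);b=cv2.resize(b,(750,600),interpolation=cv2.INTER_CUBIC)
cv2.imwrite('pics/s0c.png',a);cv2.imwrite('pics/d0c.png',b)
print(proj('scene',[[0,0,0],[.229,.472,.234]]),proj('side',[[0,0,0],[.229,.472,.234]]))
print(onz('scene',(267,228),.04),onz('side',(305,225),.04),onz('scene',(208,251),.007),onz('side',(357,270),.007))
E
```

```text
[[ 62.13757484 288.08102645]
 [  2.63153355 106.98889979]] [[ 565.31470912  451.69322409]
 [-148.84565676 1440.4831057 ]]
[ 0.43338616 -0.30617027  0.04      ] [ 0.4286929 -0.2761657  0.04     ] [ 0.30058073 -0.21216577  0.007     ] [ 0.30415349 -0.22119988  0.007     ]
```

View pics/s0c.png

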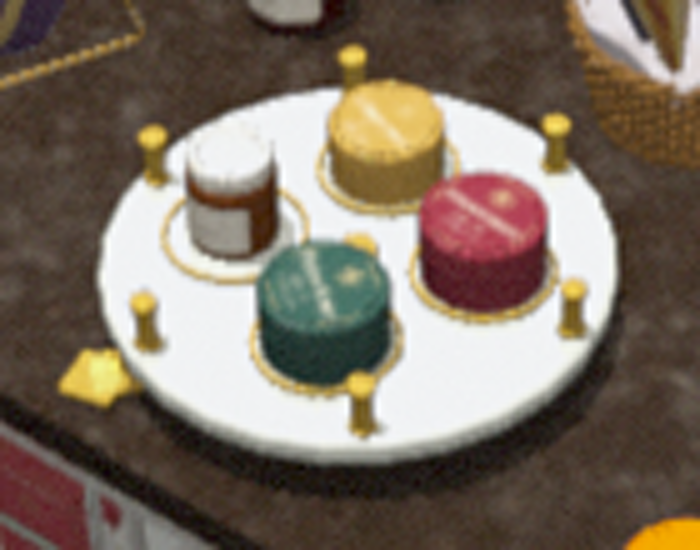

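View pics/d0c.png

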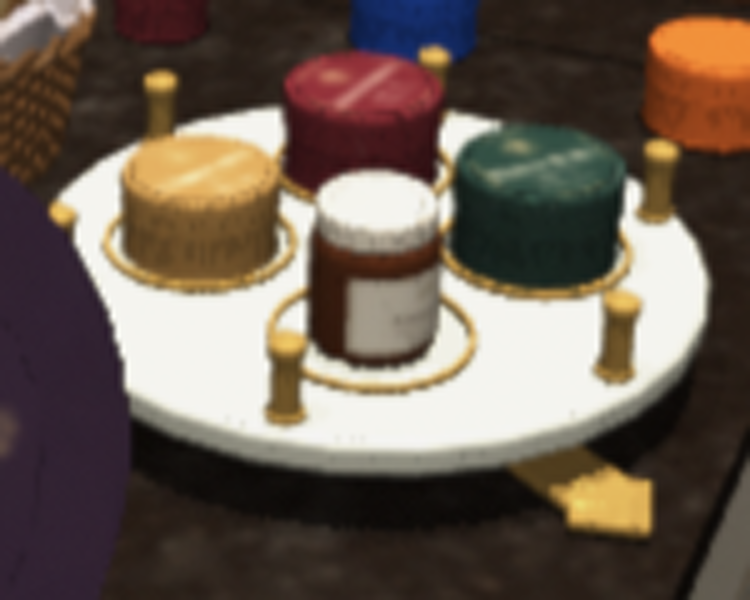

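The crops show all six knobs, the tin tops and the pointer clearly. Knob heads in the scene crop are at (352,50), (152,130), (145,300), (361,380), (573,287) and (557,120). I'll fit the geometry to these.

```bash
cat > fit.py <<'E'
from h import *
from scipy.optimize import least_squares
S=lambda p:np.array([195,175])+(np.array(p)+.5)/5-.5
D=lambda p:np.array([230,170])+(np.array(p)+.5)/5-.5
def tri(ps,pd):
    A=[];b=[]
    for n,p in(('scene',S(ps)),('side',D(pd))):
        o,d=ray(n,p);d/=np.linalg.norm(d);P=np.eye(3)-np.outer(d,d);A.append(P);b.append(P@o)
    return np.linalg.lstsq(np.vstack(A),np.hstack(b),rcond=None)[0]
E
python3 - <<'E'
from fit import *
# knob tops, anticlockwise from C
sc=[(352,50),(152,130),(145,300),(361,380),(573,287),(557,120)]
sd=[(62,212),(287,340),(621,298),(660,147),(434,52),(160,75)]
for s,d in zip(sc,sd):print('knob',tri(s,d).round(4))
g=tri((386,115),(201,160));print('gold top',g.round(4))
print('red',tri((484,208),(364,83)).round(4),'green',tri((322,287),(540,157)).round(4),'jar',tri((230,150),(375,205)).round(4))
sgn=None
us=np.array([S(p) for p in sc]);ud=np.array([D(p) for p in sd])
def f(p):
    a=p[3]+np.radians(60)*np.arange(6);X=np.c_[p[0]+.126*np.cos(a),p[1]+.126*np.sin(a),np.full(6,p[2])]
    return np.r_[(proj('scene',X)-us).ravel(),(proj('side',X)-ud).ravel()]
best=min((least_squares(f,[.43,-.29,.075,a]) for a in np.radians(range(0,360,60))),key=lambda r:r.cost)
print(best.x,np.degrees(best.x[3]),np.abs(best.fun).max())
h=best.x[:2]
print('gold dir',np.degrees(np.arctan2(*(g[:2]-h)[::-1])),np.linalg.norm(g[:2]-h))
# pointer head: scene tip & side tip
print('onz pointer centre', onz('scene',S((95,378)),.007),onz('side',D((612,503)),.007))
for n,p in (('scene',S((60,388))),('scene',S((98,405))),('side',D((653,480))),('side',D((650,537))),('scene',S((97,350))),('side',D((568,530)))):
    X=onz(n,p,.007)[:2];print(n,X,np.degrees(np.arctan2(*(X-h)[::-1])),np.linalg.norm(X-h))
E
```

```text
knob [ 0.5395 -0.2178  0.0731]
knob [ 0.4231 -0.1709  0.0729]
knob [ 0.3251 -0.2518  0.071 ]
knob [ 0.3439 -0.3749  0.0722]
knob [ 0.46   -0.4221  0.0717]
knob [ 0.5596 -0.3438  0.0731]
gold top [ 0.5037 -0.2698  0.0784]
red [ 0.47   -0.3585  0.0824] green [ 0.3789 -0.3249  0.0813] jar [ 0.4158 -0.234   0.0971]
[ 0.44182193 -0.29693159  0.07210044  0.67280043] 38.54862534836562 0.8382243836175576
gold dir 23.700949384586895 0.0675586243044532
onz pointer centre [ 0.31135998 -0.22213433  0.007     ] [ 0.31216586 -0.21665179  0.007     ]
scene [ 0.2952276  -0.21210523] 149.94431053086208 0.1693676733227456
scene [ 0.29785107 -0.23628667] 157.15768913537747 0.15622232251764032
side [ 0.30247527 -0.23690377] 156.6945679217885 0.1517261702098402
side [ 0.2944311  -0.20313598] 147.5284083826345 0.17470452861561425
scene [ 0.32726575 -0.2093389 ] 142.5975146309158 0.1442067884706638
side [ 0.32182202 -0.1943445 ] 139.47309914011106 0.15787364391329273
```

```bash
python3 - <<'E'
from h import *
from scipy.spatial.transform import Rotation as Ro
s=telemetry.get_state();print(Ro.from_rotvec(s['eef_rot']).as_matrix().round(3))
for k,n,p in(('signbase','side',(180,345)),('signbase2','side',(228,325)),('signbase','scene',(190,190)),('bell','scene',(177,215)),('bell','side',(281,340)),('orange','scene',(333,305)),('honey','scene',(281,170)),('purple','scene',(253,178)),('basket','scene',(333,200)),('pad','scene',(140,200))):print(k,n,onz(n,p,0).round(3))
# sign top: scene (190,115) & side(190,193)
o1,d1=ray('scene',(190,115));o2,d2=ray('side',(192,192))
t=np.linalg.lstsq(np.c_[d1,-d2],o2-o1,rcond=None)[0];print('signtop',o1+d1*t[0],o2+d2*t[1])
E
```

```text
[[-0.9    0.437 -0.001]
 [ 0.437  0.9   -0.002]
 [-0.    -0.002 -1.   ]]
signbase side [0.489 0.058 0.   ]
signbase2 side [ 0.447 -0.007 -0.   ]
signbase scene [0.46  0.006 0.   ]
bell scene [ 0.358 -0.041  0.   ]
bell side [ 0.361 -0.014  0.   ]
orange scene [ 0.349 -0.568  0.   ]
honey scene [ 0.698 -0.158  0.   ]
purple scene [ 0.615 -0.111  0.   ]
basket scene [ 0.672 -0.365  0.   ]
pad scene [0.341 0.093 0.   ]
signtop [0.50006094 0.00295464 0.24071257] [0.48532363 0.00216029 0.22351754]
```

Request:
{"method": "servo_tool", "body": {
  "rows": [0, 0, -0.8, 0, 0, 0, 175, -0.4, -0.5, -0.8, 0, 0, 0, 175, -0.8, -1, -0.8, 0, 0, 0, 175, -0.8, -1, -0.8, 0, 0, 0, 175, -0.8, -1, 0, 0, 0, 0, 175, -0.8, -1, 0, 0, 0, 0, 175, -0.8, -1, 0, 0, 0, 0, 175, -0.8, -1, 0, 0, 0, 0, 175]
}}

```text
t: 1.1
tool_pos: [0.2843, 0.2274, 0.3301]
eef_rot: [-0.703, -3.062, 0.001]
contact_force: [0.4, 0.0, -0.1]
finger_gap: 0.312
```

Request:
{"method": "servo_tool", "body": {
  "rows": [-0.8, -1, 0, 0, 0, 0, 175, -0.8, -1, 0, 0, 0, 0, 175, -0.8, -1, 0, 0, 0, 0, 175, -0.8, -1, 0, 0, 0, 0, 175, -0.8, -1, 0, 0, 0, 0, 175, -0.8, -1, 0, 0, 0, 0, 175, -0.8, -1, 0, 0, 0, 0, 175, -0.8, -1, 0, 0, 0, 0, 175]
}}

```text
t: 2.1
tool_pos: [0.3522, -0.0722, 0.3301]
eef_rot: [-0.704, -3.061, -0.0]
contact_force: [1.4, 0.1, 0.1]
finger_gap: 0.314
```

Request:
{"method": "servo_tool", "body": {
  "rows": [-0.8, -1, 0, 0, 0, 0, 175, -0.8, -1, 0, 0, 0, 0, 175, -0.8, -1, 0, 0, 0, 0, 175, -0.8, -1, 0, 0, 0, 0, 175, -0.4, -0.5, 0, 0, 0, 0, 175, 0, 0, 0, 0, 0, 0, 175, 0, 0, 0, 0, 0, 0, 175]
}}

```text
t: 2.98
tool_pos: [0.3902, -0.2386, 0.3303]
eef_rot: [-0.703, -3.061, -0.001]
contact_force: [0.3, -0.2, -0.4]
finger_gap: 0.312
```

```bash
python3 - <<'E'
from h import *
s=telemetry.get_state();print(s['tool_pos'],s['joints'].round(3),s['finger_gap'],s['eef_rot'])
np.save('w0.npy',np.r_[s['tool_pos'],s['eef_rot']])
im=snap('wrist','w0');cv2.imwrite('pics/w0c.png',cv2.resize(im[:,:,::-1].copy(),(800,600),interpolation=cv2.INTER_CUBIC))
E
```

```text
[ 0.39017604 -0.23855534  0.3303325 ] [-0.549  0.119 -0.07   1.383  0.    -0.098] 0.311724030370738 [-7.02516059e-01 -3.06115740e+00 -1.26748066e-03]
```

View pics/w0c.png

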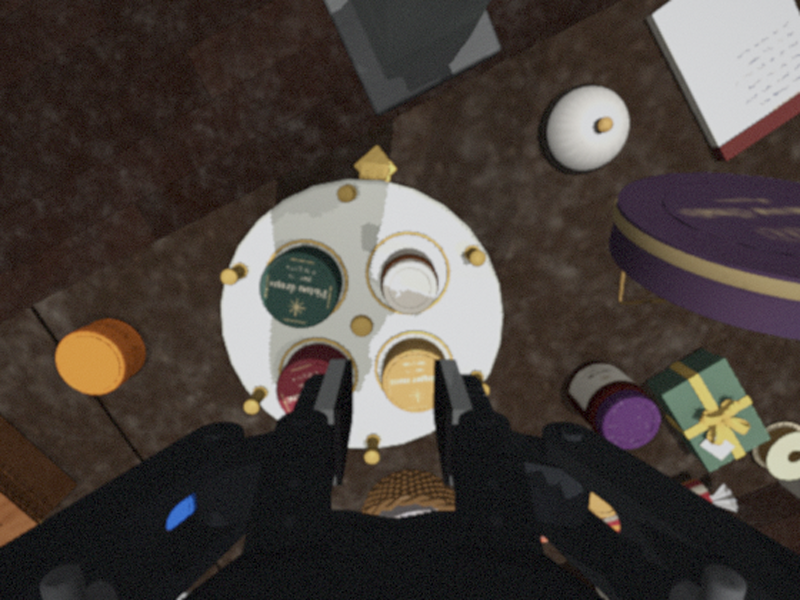

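```bash
cat > wr.py <<'E'
from h import *
from scipy.spatial.transform import Rotation as Ro
from scipy.optimize import least_squares
def wz(w,uv,z,k=.7):
    c=viewer.calibration('wrist');f=K(c);H=np.array(c['hand_eye'])
    d=H[:3,:3]@np.array([((uv[0]+.5)*k-.5-c['cx'])/f,((uv[1]+.5)*k-.5-c['cy'])/f,1])
    R=Ro.from_rotvec(w[3:]).as_matrix();o=w[:3]+R@H[:3,3];d=R@d
    return (o+d*(z-o[2])/d[2])[:2]
E
python3 - <<'E'
from wr import *
w=np.load('w0.npy')
ks=np.array([wz(w,p,.075) for p in((346,192),(477,257),(231,273),(252,406),(372,456))])
def f(p):
    d=ks-p[:2];a=np.arctan2(d[:,1],d[:,0])-p[2];a=(a+np.pi/6)%(np.pi/3)-np.pi/6
    return np.r_[np.hypot(*d.T)-.126,.126*a]
r=least_squares(f,[.4418,-.2969,.67]);h=r.x[:2];print(h,np.degrees(r.x[2]),r.fun.round(4))
print('boss',wz(w,(362,325),.049))
for p,z in(((376,146),.007),((355,166),.007),((396,168),.007)):
    X=wz(w,p,z);print(X,np.degrees(np.arctan2(*(X-h)[::-1])),np.linalg.norm(X-h))
X=wz(w,(412,383),.078);print('gold',X,np.degrees(np.arctan2(*(X-h)[::-1])),np.linalg.norm(X-h))
# plate outline
for p in((221,313),(502,310),(365,180)):X=wz(w,p,.04);print(np.linalg.norm(X-h))
E
```

```text
[ 0.44047101 -0.29440002] 38.31798488067607 [-0.0011 -0.0025 -0.0014 -0.0006 -0.0008  0.0005  0.001  -0.0022  0.0009
 -0.0001]
boss [ 0.44008101 -0.29438495]
[ 0.29795895 -0.21046002] 149.50179498399075 0.1653953204044234
[ 0.30545097 -0.23664288] 156.84035015672197 0.14685469223923078
[ 0.3242456  -0.20210419] 141.54653949789034 0.14841450935818262
gold [ 0.50261067 -0.27243241] 19.469523753232288 0.06590836942183348
0.1372972068963094
0.13531468490727422
0.1340139993965013
```

Request:
{"method": "servo_tool", "body": {
  "rows": [0.92, -0.64, 0.3, 0, 0, -0.86, 175, 0.92, -0.64, 1, 0, 0, 0, 175, 0, 0, 1, 0, 0, 0, 175, 0, 0, 1, 0, 0, 0, 175, 0, 0, 1, 0, 0, 0, 175, 0, 0, 0.7, 0, 0, 0, 175, 0, 0, 0, 0, 0, 0, 175]
}}

```text
t: 3.9
tool_pos: [0.3235, -0.2506, 0.1794]
eef_rot: [-0.586, -3.084, -0.003]
contact_force: [0.0, -0.1, -0.4]
finger_gap: 0.311
```

```bash
python3 - <<'E'
from h import *
from scipy.spatial.transform import Rotation as Ro
s=telemetry.get_state();R=Ro.from_rotvec(s['eef_rot']).as_matrix();print(s['tool_pos'],R[:,0],np.degrees(np.arctan2(R[1,0],R[0,0])))
h=np.array([.441,-.2955]);a=np.radians(158.4);k=h+.126*np.array([np.cos(a),np.sin(a)]);e=np.r_[k,.072]-s['tool_pos']
print('tool delta/30mm',(R.T@e)/.03)
im=snap('wrist','w1');cv2.imwrite('pics/w1c.png',cv2.resize(im[:,:,::-1].copy(),(800,600),interpolation=cv2.INTER_CUBIC))
E
```

```text
[ 0.32345886 -0.25064138  0.1794421 ] [-0.9303868   0.36656572  0.00315767] 158.49591609182787
tool delta/30mm [-0.00474748  0.04798105  3.58146311]
```

View pics/w1c.png

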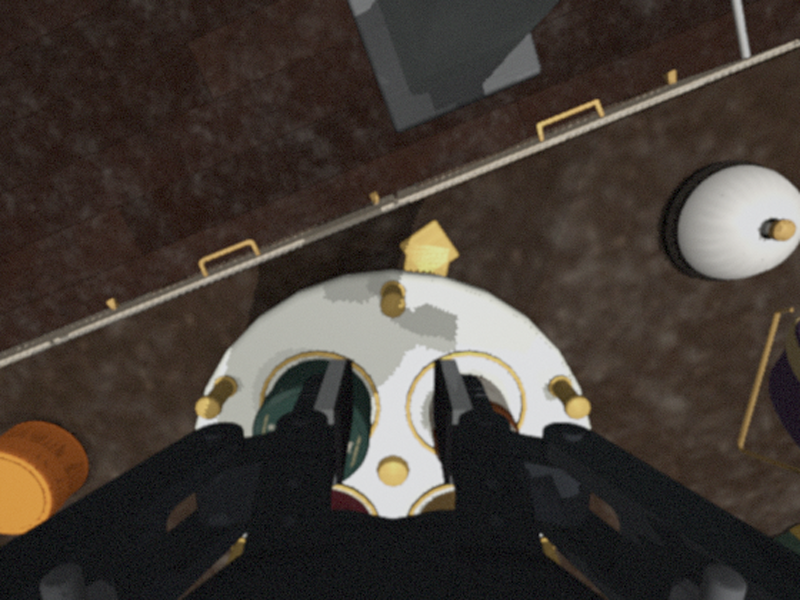

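Knob is on the finger midline (x≈392), with its head near (392,290). I'll check the radial position.

```bash
python3 - <<'E'
from wr import *
s=telemetry.get_state();w=np.r_[s['tool_pos'],s['eef_rot']];R=Ro.from_rotvec(w[3:]).as_matrix()
h=wz(w,(392,470),.049);print('hub',h)
for p,z in(((392,288),.075),((392,312),.04)):print('knob',wz(w,p,z),R[:2,:2].T@(wz(w,p,z)-w[:2]))
for h2 in (h,np.array([.441,-.2955])):
  for p in((433,222),(402,245),(459,252)):
    X=wz(w,p,.007);print(X,np.degrees(np.arctan2(*(X-h2)[::-1])),np.linalg.norm(X-h2))
E
```

```text
hub [ 0.43913005 -0.29650466]
knob [ 0.31631752 -0.24795104] [0.00870705 0.00032105]
knob [ 0.33849067 -0.25674861] [-0.01514756  0.00026843]
[ 0.29922875 -0.21179302] 148.80467401554947 0.16354948805691308
[ 0.30598053 -0.23665341] 155.79588984247476 0.1459827574270202
[ 0.32466311 -0.20231891] 140.55174978782122 0.14823506626005276
[ 0.29922875 -0.21179302] 149.44082784267945 0.16463883260743498
[ 0.30598053 -0.23665341] 156.45060682386915 0.14728603808410157
[ 0.32466311 -0.20231891] 141.3066986659738 0.1490536368717734
```

The head leans away from the camera, so its row is about 302, which puts the radial error near 0. I'll descend and then turn: 4°/row, x shift R(cos4−1)=−0.3 mm (−0.01), y shift of 8.8 mm.

Request:
{"method": "servo_tool", "body": {
  "rows": [0, 0, 0.9, 0, 0, 0, 175, 0, 0, 0.9, 0, 0, 0, 175, 0, 0, 0.9, 0, 0, 0, 175, 0, 0, 0.8, 0, 0, 0, 175, 0, 0, 0, 0, 0, 0, 175]
}}

```text
t: 4.58
tool_pos: [0.3243, -0.2519, 0.0753]
eef_rot: [-0.587, -3.085, -0.001]
contact_force: [-0.2, -0.6, -0.4]
finger_gap: 0.312
```

Request:
{"method": "servo_tool", "body": {
  "rows": [0, -0.15, 0, 0, 0, -0.4, 175, -0.01, -0.29, 0, 0, 0, -0.8, 175, -0.01, -0.29, 0, 0, 0, -0.8, 175, -0.01, -0.29, 0, 0, 0, -0.8, 175, -0.01, -0.29, 0, 0, 0, -0.8, 175, -0.01, -0.29, 0, 0, 0, -0.8, 175, -0.01, -0.29, 0, 0, 0, -0.8, 175, -0.01, -0.29, 0, 0, 0, -0.8, 175]
}}

```text
t: 5.58
tool_pos: [0.3184, -0.318, 0.0776]
eef_rot: [-0.234, 3.131, -0.004]
contact_force: [0.1, -0.5, 0.7]
finger_gap: 0.316
```

```bash
cat > st.py <<'E'
from wr import *
s=telemetry.get_state();R=Ro.from_rotvec(s['eef_rot']).as_matrix();d=s['tool_pos'][:2]-np.array([.441,-.2955])
print(s['tool_pos'],'r',np.linalg.norm(d),'ang',np.degrees(np.arctan2(d[1],d[0]))%360,'yaw',np.degrees(np.arctan2(R[1,0],R[0,0]))%360,'gap',s['finger_gap'],s['joints'].round(2),s['contact_force'])
E
python3 st.py; python3 -c "
from h import *
im=snap('scene','s1')[175:285,195:335,::-1];cv2.imwrite('pics/s1c.png',cv2.resize(im,(700,550),interpolation=cv2.INTER_CUBIC))"
```

```text
[ 0.31837031 -0.31803245  0.07755264] r 0.12468260344432242 ang 190.41161361966977 yaw 188.56155405632353 gap 0.3159587788948257 [-0.78  0.26 -0.59  0.72  0.   -0.93] [ 0.1129984  -0.50410481  0.65588174]
```

View pics/s1c.png

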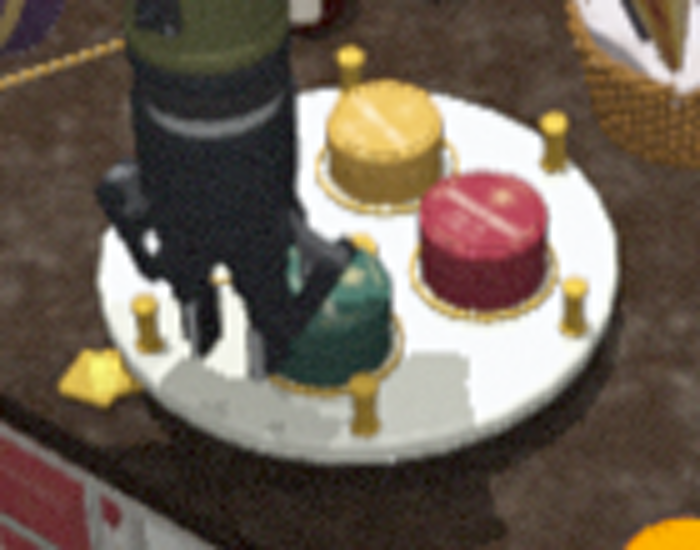

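```bash
python3 - <<'E'
from fit import *
from scipy.spatial.transform import Rotation as Ro
s=telemetry.get_state();R=Ro.from_rotvec(s['eef_rot']).as_matrix();p=s['tool_pos']
for z in(0.025,.015,.005,-.01):
  for x in (0,.011):
    P=[p+R@[x,sg*.013,z] for sg in(1,-1)];print(z,x,((proj('scene',P)-[195,175]+.5)*5-.5).round(0).tolist())
im=snap('side','d1')[170:290,230:380,::-1];cv2.imwrite('pics/d1c.png',cv2.resize(im,(750,600),interpolation=cv2.INTER_CUBIC))
E
```

```text
0.025 0 [[220.0, 381.0], [265.0, 398.0]]
0.025 0.011 [[209.0, 395.0], [254.0, 413.0]]
0.015 0 [[219.0, 367.0], [264.0, 384.0]]
0.015 0.011 [[208.0, 381.0], [253.0, 399.0]]
0.005 0 [[218.0, 353.0], [263.0, 370.0]]
0.005 0.011 [[206.0, 367.0], [252.0, 385.0]]
-0.01 0 [[216.0, 332.0], [261.0, 349.0]]
-0.01 0.011 [[204.0, 346.0], [250.0, 363.0]]
```

View pics/d1c.png

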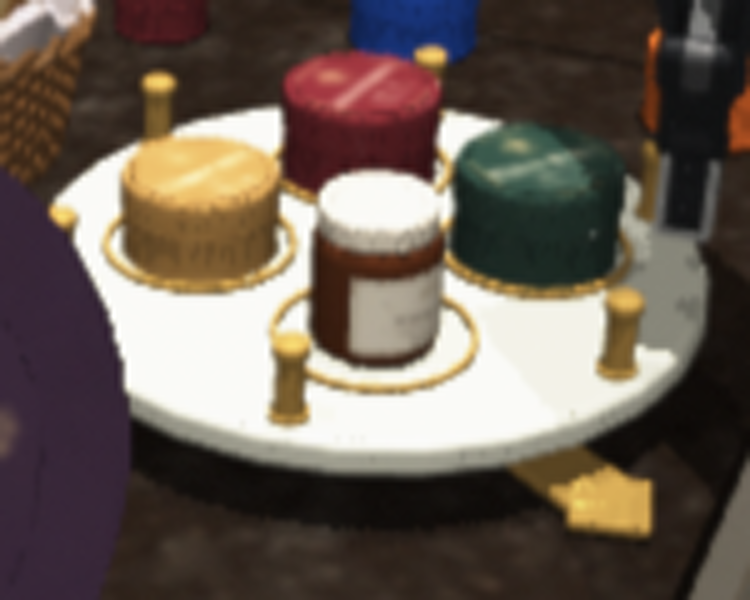

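Result: the partly open fingertips ended only a few mm past the TCP, so they slid over the knob head, and the stand moved by about 1°. I'll lift, go back, and go lower.

Request:
{"method": "servo_tool", "body": {
  "rows": [0, 0, -1, 0, 0, 0, 175, -0.012, 0.32, 0, 0, 0, 0.83, 175, -0.012, 0.32, 0, 0, 0, 0.83, 175, -0.012, 0.32, 0, 0, 0, 0.83, 175, -0.012, 0.32, 0, 0, 0, 0.83, 175, -0.012, 0.32, 0, 0, 0, 0.83, 175, -0.012, 0.32, 0, 0, 0, 0.83, 175, -0.012, 0.32, 0, 0, 0, 0.83, 175]
}}

```text
t: 6.68
tool_pos: [0.3248, -0.2502, 0.1066]
eef_rot: [0.568, 3.088, -0.001]
contact_force: [0.7, 0.0, 0.2]
finger_gap: 0.314
```

Request:
{"method": "servo_tool", "body": {
  "rows": [0, 0, 0, 0, 0, 0, 175]
}}

```text
t: 6.8
tool_pos: [0.3247, -0.2502, 0.1064]
eef_rot: [0.561, 3.09, -0.001]
contact_force: [-0.7, -0.1, -0.0]
finger_gap: 0.312
```

```bash
python3 st.py;python3 -c "
from h import *
im=snap('wrist','w2')[120:380,100:460,::-1];cv2.imwrite('pics/w2c.png',cv2.resize(im,(720,520),interpolation=cv2.INTER_CUBIC))"
```

```text
[ 0.32474766 -0.25023694  0.10642072] r 0.12475316356227725 ang 158.7264599608876 yaw 159.43593385894332 gap 0.31222134971908927 [-0.66  0.17 -0.62  0.78  0.   -0.3 ] [-0.67554158 -0.14571484 -0.01326746]
```

View pics/w2c.png

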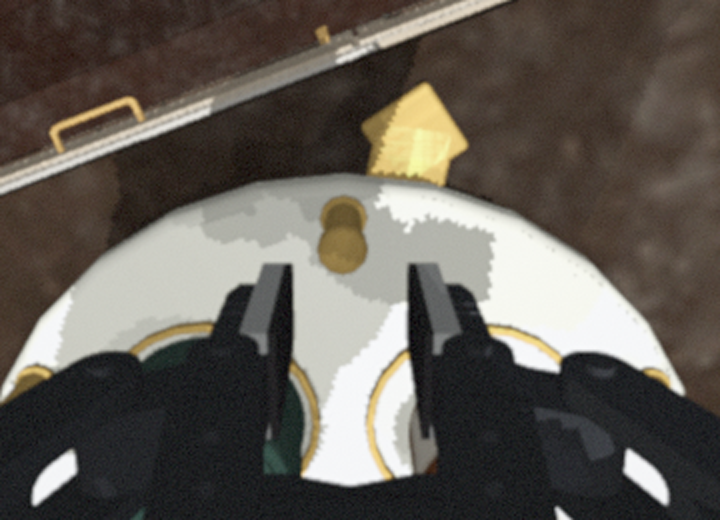

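Knob head is at (342,250) in the crop, centred radially and about 1 mm off the midline. I'll lower to z≈0.058.

Request:
{"method": "servo_tool", "body": {
  "rows": [0, 0, 0.5, 0, 0, 0, 175, 0, 0, 0.5, 0, 0, 0, 175, 0, 0, 0.35, 0, 0, 0, 175, 0, 0, 0.25, 0, 0, 0, 175, 0, 0, 0, 0, 0, 0, 175]
}}

```text
t: 7.48
tool_pos: [0.3239, -0.2504, 0.0571]
eef_rot: [-0.563, -3.09, -0.001]
contact_force: [-0.2, -0.9, 0.0]
finger_gap: 0.316
```

Request:
{"method": "servo_tool", "body": {
  "rows": [0, -0.15, 0, 0, 0, -0.4, 175, -0.01, -0.29, 0, 0, 0, -0.8, 175, -0.01, -0.29, 0, 0, 0, -0.8, 175]
}}

```text
t: 7.85
tool_pos: [0.3184, -0.2715, 0.0577]
eef_rot: [0.287, 3.128, 0.001]
contact_force: [-0.6, 0.3, -1.0]
finger_gap: 0.316
```

```bash
python3 st.py;python3 -c "
from h import *
im=snap('wrist','w3')[120:380,100:460,::-1];cv2.imwrite('pics/w3c.png',cv2.resize(im,(720,520),interpolation=cv2.INTER_CUBIC))"
```

```text
[ 0.31835304 -0.2714743   0.05774517] r 0.12497804114068556 ang 168.9165009848878 yaw 169.5225996171178 gap 0.31553573991395795 [-0.71  0.25 -0.68  0.64  0.   -0.52] [-0.62567782  0.2531473  -0.97527481]
```

View pics/w3c.png

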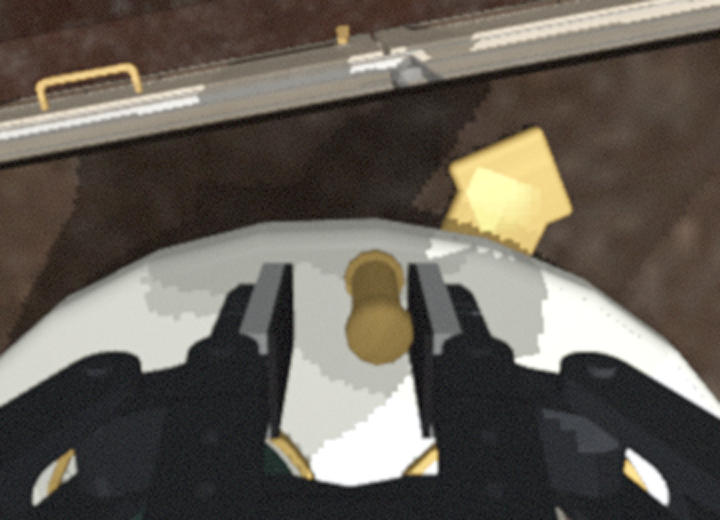

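The knob now bears on the trailing finger, so I'll keep turning.

Request:
{"method": "servo_tool", "body": {
  "rows": [-0.01, -0.29, 0, 0, 0, -0.8, 175, -0.01, -0.29, 0, 0, 0, -0.8, 175, -0.01, -0.29, 0, 0, 0, -0.8, 175, -0.01, -0.29, 0, 0, 0, -0.8, 175, -0.01, -0.29, 0, 0, 0, -0.8, 175, -0.01, -0.29, 0, 0, 0, -0.8, 175, -0.01, -0.29, 0, 0, 0, -0.8, 175, -0.01, -0.29, 0, 0, 0, -0.8, 175]
}}

```text
t: 8.9
tool_pos: [0.3241, -0.3397, 0.0575]
eef_rot: [0.584, -3.086, -0.002]
contact_force: [-0.6, 0.4, -0.8]
finger_gap: 0.312
```

```bash
python3 st.py
```

```text
[ 0.32408526 -0.33967903  0.05749294] r 0.12498337471838468 ang 200.70027117806245 yaw 201.43892822047502 gap 0.3120447392130572 [-0.81  0.32 -0.56  0.69 -0.   -1.18] [-0.63086487  0.4013207  -0.78805634]
```

Request:
{"method": "servo_tool", "body": {
  "rows": [-0.01, -0.29, 0, 0, 0, -0.8, 175, -0.01, -0.29, 0, 0, 0, -0.8, 175, -0.01, -0.29, 0, 0, 0, -0.8, 175, -0.01, -0.29, 0, 0, 0, -0.8, 175, -0.01, -0.29, 0, 0, 0, -0.8, 175, -0.01, -0.29, 0, 0, 0, -0.8, 175, -0.01, -0.29, 0, 0, 0, -0.8, 175, -0.01, -0.29, 0, 0, 0, -0.8, 175]
}}

```text
t: 9.9
tool_pos: [0.3658, -0.3947, 0.0575]
eef_rot: [1.412, -2.805, -0.001]
contact_force: [-2.2, -0.6, -0.2]
finger_gap: 0.315
```

Request:
{"method": "servo_tool", "body": {
  "rows": [-0.01, -0.29, 0, 0, 0, -0.8, 175, -0.01, -0.29, 0, 0, 0, -0.8, 175, -0.01, -0.29, 0, 0, 0, -0.8, 175, -0.01, -0.29, 0, 0, 0, -0.8, 175, -0.01, -0.29, 0, 0, 0, -0.8, 175, -0.01, -0.29, 0, 0, 0, -0.8, 175, -0.01, -0.29, 0, 0, 0, -0.8, 175, -0.01, -0.29, 0, 0, 0, -0.8, 175]
}}

```text
t: 10.9
tool_pos: [0.4304, -0.4194, 0.0576]
eef_rot: [2.13, -2.307, -0.0]
contact_force: [-1.6, -0.3, -0.1]
finger_gap: 0.315
```

```bash
python3 st.py
```

```text
[ 0.43044    -0.41936079  0.05756246] r 0.12431012870319237 ang 265.12691882981386 yaw 265.4139439991287 gap 0.31499869265638325 [-0.77  0.51 -0.24  0.82 -0.   -2.26] [-1.58376436 -0.31346158 -0.11769629]
```

Request:
{"method": "servo_tool", "body": {
  "rows": [-0.01, -0.29, 0, 0, 0, -0.8, 175, -0.01, -0.29, 0, 0, 0, -0.8, 175, -0.01, -0.29, 0, 0, 0, -0.8, 175, 0, -0.22, 0, 0, 0, -0.6, 175, 0, -0.15, 0, 0, 0, -0.4, 175, 0, -0.08, 0, 0, 0, -0.2, 175, 0, 0, 0, 0, 0, 0, 175]
}}

```text
t: 11.78
tool_pos: [0.4703, -0.4161, 0.0575]
eef_rot: [-2.464, 1.948, -0.0]
contact_force: [0.0, 0.7, 0.5]
finger_gap: 0.316
```

```bash
python3 st.py; python3 - <<'E'
from h import *
a=snap('scene','s2')[175:285,195:335,::-1];b=snap('side','d2')[170:290,230:380,::-1]
a=cv2.resize(a,(420,330),interpolation=cv2.INTER_CUBIC);b=cv2.resize(b,(375,300),interpolation=cv2.INTER_CUBIC)
o=np.zeros((330,795,3),np.uint8);o[:,:420]=a;o[:300,420:]=b;cv2.imwrite('pics/c2.png',o)
E
```

```text
[ 0.47034435 -0.4160757   0.05749678] r 0.12409508949817281 ang 283.67809147869593 yaw 283.3532216287432 gap 0.31567677795794025 [-0.72  0.55 -0.16  0.86  0.   -2.53] [0.00452722 0.74936072 0.48899181]
```

View pics/c2.png

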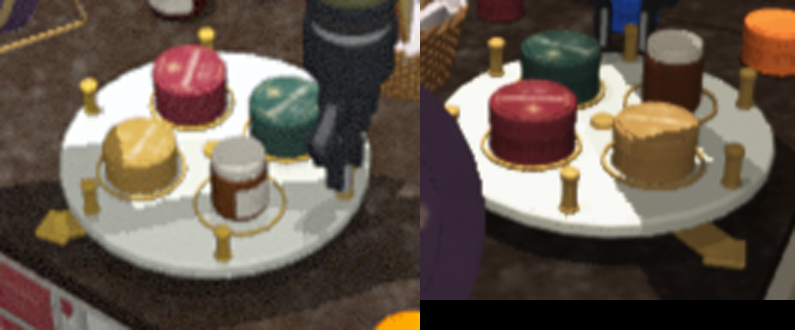

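```bash
python3 - <<'E'
from h import *
from scipy.optimize import least_squares
S=lambda p:np.array([195,175])+(np.array(p)+.5)/3-.5
D=lambda p:np.array([230,170])+(np.array(p)+.5)/2.5-.5
ks=[(206,33),(89,83),(90,186),(223,231)];kd=[(32,109),(150,173),(314,149),(326,74),(209,29),(76,42)]
us=np.array([S(p) for p in ks]);ud=np.array([D(p) for p in kd])
def f(p,w=3):
    a=p[2]+np.radians(60)*np.arange(6);X=np.c_[p[0]+.126*np.cos(a),p[1]+.126*np.sin(a),np.full(6,.0725)]
    return np.r_[((proj('scene',X)[:4]-us)*(w&1)).ravel(),((proj('side',X)-ud)*(w>>1)).ravel()]
for w in(3,1,2):
    r=least_squares(f,[.4418,-.2969,np.radians(44)],args=(w,));h=r.x[:2];print(w,h,np.degrees(r.x[2]),np.abs(r.fun).max())
    n,p=(('scene',S((139,139))),('side',D((235,121))))[w==2]
    g=onz(n,p,.078)[:2]-h;print(' gold',np.degrees(np.arctan2(g[1],g[0])),np.linalg.norm(g))
E
```

```text
3 [ 0.44125455 -0.29567788] 41.041612018020956 1.4699119639490732
 gold 148.4553090156332 0.06705739454748691
1 [ 0.44036509 -0.29894532] 40.946387154370306 0.7282805891532291
 gold 145.71938120259273 0.06808638945958811
2 [ 0.44022611 -0.29238489] 40.90236241211652 1.2784169216334362
 gold 145.93397228897905 0.06749838326099464
```

Gold is at about 146.0° and the pointer at about 149.2°, so it needs about 3.2° more. After that I'll back off the contact, lift, and view from above.

Request:
{"method": "servo_tool", "body": {
  "rows": [0, -0.12, 0, 0, 0, -0.3, 175, 0, -0.08, 0, 0, 0, -0.2, 175, 0, -0.035, 0, 0, 0, -0.14, 175, 0, 0, 0, 0, 0, 0, 175]
}}

```text
t: 12.38
tool_pos: [0.4771, -0.4143, 0.0573]
eef_rot: [-2.518, 1.878, 0.0]
contact_force: [-0.1, -0.3, 0.3]
finger_gap: 0.318
```

```bash
python3 st.py
```

```text
[ 0.47706873 -0.41434921  0.05734798] r 0.12420180045247488 ang 286.88216021604046 yaw 286.5810695471555 gap 0.3184317564830156 [-0.72  0.56 -0.15  0.86  0.   -2.58] [-0.06433363 -0.30510452  0.34474041]
```

Request:
{"method": "servo_tool", "body": {
  "rows": [0, 0.12, 0, 0, 0, 0, 175, 0, 0, -0.5, 0, 0, 0, 175, 0, 0, -1, 0, 0, 0, 175, 0, 0, -1, 0, 0, 0, 175, 0, 0, -1, 0, 0, 0, 175, -0.5, 0, -1, 0, 0, 1, 175, -0.5, 0, -1, 0, 0, 1, 175, -0.5, 0, -1, 0, 0, 1, 175]
}}

```text
t: 13.38
tool_pos: [0.4644, -0.3713, 0.2548]
eef_rot: [-2.248, 2.194, -0.003]
contact_force: [0.3, 0.1, 0.3]
finger_gap: 0.312
```

Request:
{"method": "servo_tool", "body": {
  "rows": [-0.5, 0, -1, 0, 0, 1, 175, -0.5, 0, -1, 0, 0, 1, 175, -0.5, 0, -0.5, 0, 0, 1, 175, -0.5, 0, 0, 0, 0, 1, 175, -0.5, 0, 0, 0, 0, 1, 175, 0, 0, 0, 0, 0, 1, 175, 0, 0, 0, 0, 0, 1, 175, 0, 0, 0, 0, 0, 1, 175]
}}

```text
t: 14.38
tool_pos: [0.4754, -0.2978, 0.3288]
eef_rot: [-1.362, 2.83, -0.002]
contact_force: [-0.7, -0.1, -0.7]
finger_gap: 0.312
```

Request:
{"method": "servo_tool", "body": {
  "rows": [0, 0, 0, 0, 0, 1, 175, 0, 0, 0, 0, 0, 1, 175, 0, 0, 0, 0, 0, 1, 175, 0, 0, 0, 0, 0, 1, 175, 0, 0, 0, 0, 0, 1, 175, 0, 0, 0, 0, 0, 1, 175, 0, 0, 0, 0, 0, 1, 175, 0, 0, 0, 0, 0, 1, 175]
}}

```text
t: 15.38
tool_pos: [0.4754, -0.2979, 0.3288]
eef_rot: [-0.312, 3.125, -0.002]
contact_force: [0.3, -0.3, 0.2]
finger_gap: 0.313
```

Request:
{"method": "servo_tool", "body": {
  "rows": [0, 0, 0, 0, 0, 1, 175, 0, 0, 0, 0, 0, 1, 175, 0, 0, 0, 0, 0, 1, 175, 0, 0, 0, 0, 0, 1, 175, 0, 0, 0, 0, 0, 1, 175, 0, 0, 0, 0, 0, 1, 175, 0, 0, 0, 0, 0, 1, 175, 0, 0, 0, 0, 0, 0, 175]
}}

```text
t: 16.38
tool_pos: [0.4754, -0.2979, 0.3286]
eef_rot: [0.636, 3.075, -0.001]
contact_force: [-0.9, 0.3, 0.3]
finger_gap: 0.309
```

```bash
python3 st.py
```

```text
[ 0.47543731 -0.29794596  0.32855772] r 0.034524061481457195 ang 355.9373126069688 yaw 156.6180348832613 gap 0.30897292263651915 [-0.56  0.3   0.17  1.43  0.   -0.15] [-0.91899255  0.26565827  0.25714665]
```

Request:
{"method": "servo_tool", "body": {
  "rows": [0.9, -0.12, 0, 0, 0, 0, 175, 0.9, -0.12, 0, 0, 0, 0, 175, 0.9, -0.12, 0, 0, 0, 0, 175, 0, 0, 0, 0, 0, 0, 175, 0, 0, 0, 0, 0, 0, 175]
}}

```text
t: 17.0
tool_pos: [0.3975, -0.276, 0.328]
eef_rot: [0.637, 3.075, -0.001]
contact_force: [-0.1, 0.2, 1.1]
finger_gap: 0.314
```

```bash
python3 - <<'E'
from h import *
s=telemetry.get_state();np.save('w4.npy',np.r_[s['tool_pos'],s['eef_rot']]);print(s['tool_pos'],s['eef_rot'])
im=snap('wrist','w4');snap('scene','s4');snap('side','d4')
c=im[80:370,130:450,::-1];cv2.imwrite('pics/w4c.png',cv2.resize(c,(640,580),interpolation=cv2.INTER_CUBIC))
E
```

```text
[ 0.39746548 -0.27596876  0.32796751] [ 6.36795891e-01  3.07456009e+00 -8.25761594e-04]
```

View pics/w4c.png

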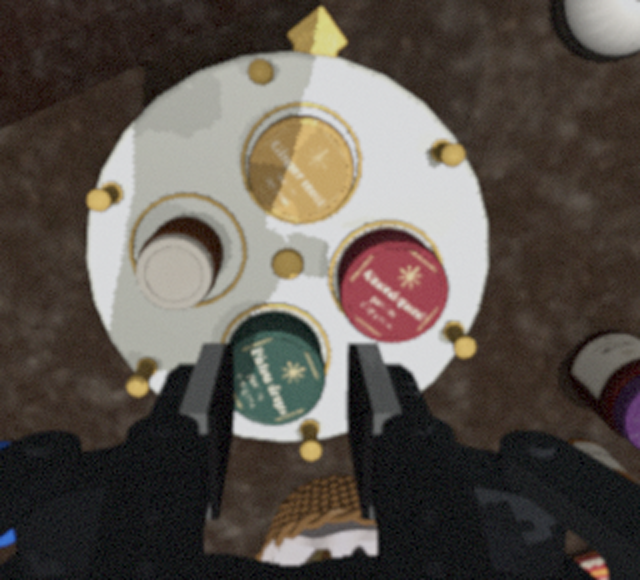

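```bash
python3 - <<'E'
from wr import *
w=np.load('w4.npy')
W=lambda p,z:wz(w,(130+(p[0]+.5)/2-.5,80+(p[1]+.5)/2-.5),z,1.)
ks=np.array([W(p,.075) for p in((260,71),(453,154),(99,200),(137,385),(464,347),(310,450))])
def f(p):
    d=ks-p[:2];a=np.arctan2(d[:,1],d[:,0])-p[2];a=(a+np.pi/6)%(np.pi/3)-np.pi/6
    return np.r_[np.hypot(*d.T)-.126,.126*a]
r=least_squares(f,[.441,-.2955,np.radians(44)]);h=r.x[:2];print('hub',h,'gold seat',np.degrees(r.x[2])%60+105,r.fun.round(4))
b=W((288,263),.049);print('boss',b)
t=W((322,6),.007);m=(W((288,39),.007)+W((348,42),.007))/2
for n,X in(('tip',t),('barbs',m),('goldtop',W((301,170),.078)),('ring',W((301,162),.044))):
    print(n,X,[(np.degrees(np.arctan2(*(X-q)[::-1])).round(2),np.linalg.norm(X-q).round(4)) for q in(h,b)])
# circle detection of plate-fixed tip check: pointer axis from tip to barb-mid
v=t-m;print('pointer axis',np.degrees(np.arctan2(v[1],v[0])))
E
```

```text
hub [ 0.44097864 -0.29608512] gold seat 148.78790869870875 [-0.0014 -0.0008 -0.0015 -0.0012 -0.0012 -0.0012 -0.0001  0.0003  0.0001
 -0.0001 -0.0001 -0.0002]
boss [ 0.44010032 -0.29520309]
tip [ 0.29752208 -0.20885454] [(np.float64(148.7), np.float64(0.1679)), (np.float64(148.8), np.float64(0.1667))]
barbs [ 0.31643812 -0.21965508] [(np.float64(148.46), np.float64(0.1461)), (np.float64(148.58), np.float64(0.1449))]
goldtop [ 0.38304447 -0.26184804] [(np.float64(149.42), np.float64(0.0673)), (np.float64(149.69), np.float64(0.0661))]
ring [ 0.38240559 -0.26097282] [(np.float64(149.06), np.float64(0.0683)), (np.float64(149.32), np.float64(0.0671))]
pointer axis 150.27481765041915
```

All within about 1°, the tool is clear of everything and the goods are in their seats, so I'm handing in.

```bash
python3 -c "
from h import *
print(telemetry.get_state()['t']);print(close_job())"
```

```text
17.15
the job is handed in; nothing more can be done
None
```

I turned the stand about 125° anticlockwise by pushing one knob with a partly open finger. The gold tin now stands at the pointer, and I handed the job in at 17.2 s.

- **Final position:** from above, the gold tin's seat is at 148.8° and its lid centre at about 149.4°. The pointer tip is at 148.7°, so the tin is within about 1 mm. The tin is 67 mm from the axis, against 68 mm expected.
- **Rest and clearance:** when I handed in, the tool was clear at z = 0.33 m. All four goods were upright in their rings. I never lifted or pushed a tin, jar or bystander, and the force readings stayed near noise (at most about 2 N). The stand looked steady in the last view, but I did not take a second picture to confirm it was at rest.
- **What went wrong:** my first sweep was too high. The fingers slid over the knob head and moved the stand only about 1°. I lifted, went back and repeated it about 18 mm lower.
- **Where the checks disagree:** the pointer reads 148.5° to 150° depending on the view. Its arrowhead axis alone reads 150.3°, but that is a short and weaker measure.

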